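Line up the washed canisters by height on the draining board

ROBOT

A 6-joint arm with a two-finger parallel gripper is mounted at the origin on the work surface. World frame = base frame: x ahead of the robot, y to its left, z up, the work surface at z = 0. Lengths are in mm, angles in rad, forces in N, time in s.
With the tool pointing down it reaches from about 300 to 775 mm from the base axis. Payload 14.6 kg.
Tool frame: the origin (TCP) lies between the finger pads; the fingertips stand 8 mm ahead of it and the grasp point (between the pads) lies 11 mm behind it; z points along the fingers, y is the direction in which the jaws open and shut (so a half turn about z gives the same grasp; the last joint's range is limited). The gripper opens to 94 mm and grips with 3 to 60 N. Pads are 16 mm wide; open, the fingers measure 119 mm over their backs; the gripper's body (75 mm by 177 mm) begins 78 mm behind the grasp point.
Start: joints at [-1.395, 0.3, 1.521, -0, 1.321, -0.067], TCP at [132.225, -533.859, 213.446] pointing down, gripper open.
Joint ranges: [-3.03, 3.03], [-0.79, 2.21], [0.23, 2.52], [-1.04, 4.18], [0, 3.07], [-2.55, 2.55]. Speed limits (rad/s): [2.22, 2.22, 2.57, 3.14, 3.14, 3.14].

INTERFACE

Orientations are given as [roll, pitch, yaw] about the fixed x, y, z axes, in that order (R = Rz(yaw) Ry(pitch) Rx(roll)).
In Python, from cell import manip gives the robot as it stands. The module is installed in compiled form; this text tells all that it offers.
- The arm moves only by the tool send_rows, never from a script. Its argument "series" is a list that holds one entry, the list of rows, each a list of 5 numbers: the opening, from 0 (shut) to 1 (fully open), then the shift along the tool's x, y, z in mm, then the turn about the tool's z in degrees. In form: [[[gripper, dx, dy, dz, roll], ...]]. A call has 1 to 10 rows; each row is the pose to reach, as a shift and turn from the pose commanded when the call began, along the tool's axes at that moment; what a row does not reach only later rows make up. A row lasts 1/10 s, in which the tool goes at most 50 mm and 8.59 degrees, less where a joint would pass 70% of its speed; a pose out of reach is approached as far as the arm can. A call with a gripper value outside its range is refused whole. The fingers move at their own pace and stop on an object; "newtons" is the grip in N (left out, the last holds). Time passes only in rows, so rows that repeat a pose let the fingers close. It gives the time, the measured TCP pose, the force and the opening at its end, in the units of the state.
- manip.read_state(): the state, without advancing time (a new reading comes with each control period).
- manip.camera(name): name is "scene" or "top"; returns a dict with "img" (384x512x3 uint8, red, green, blue), "vfov" (degrees; the focal length in pixels is half the picture's height over the tangent of half this angle, whatever the lens; pixels are square), "cx", "cy" (the principal point, pixels), "dist" ([k1, k2, p1, p2, k3] as OpenCV has them; the pictures are not rectified), "pose" (4x4, takes a point from camera to world coordinates). Camera axes: x right, y down, z forward; pixel columns grow to the right and rows downward; lengths in mm; the calibration is good to about 2 mm. A picture is of the moment at which its call begins. There is no depth.
- manip.sign_off(): hands the job in, once; it reports no verdict.
Trained networks look in a picture, given as the dict that the camera call returned (one of the last four; its "shot" number tells which), for a name from the list of things; names that differ only in an ending like _2 or _b are one class to them, and where a whole thing is asked for, a point or a joint stands for the part that bears it (a point fixed in the world has none). Each returns a list of dicts, best first, with "conf" (0 to 1); they miss things now and then, are a little off and sometimes report something else, mostly with a low value. They report only what shows in the picture. A call takes as long as a camera call. They do not tell look-alikes from the thing itself.
- manip.find_in(target, picture): "rect" ([left, top, width, height] in pixels, round what is visible of it).
- manip.silhouettes(target, picture): "pixels" (384x512 bool, what is visible of it) and "rect" ([left, top, width, height] in pixels, round what is visible of it).
The state is a dict: "clock": time; "joints": joint angles; "qd": joint speeds; "effort": joint torques, N m; "eef_pos": TCP position; "eef_rot": TCP orientation; "wrist_force": force on the tool from outside, world axes, zero at the start; "moment": the same for the moment, N m; "finger_gap": finger opening in mm.
Only numpy, scipy, OpenCV 4.12 (cv2) and the standard library are available. Lean on these libraries where they do the work, as an engineer would, in place of code of your own. Each camera call takes 0.05 s, during which the arm holds its last target. There are 200 camera calls.

TASK

Stand the four white canisters upright on the draining board, one in the middle of each rubber mat, in order of height: the tallest on the mat next to the soap dispenser, then each shorter one in turn, with the shortest at the far end of the row. Do not tip any canister over, and leave the soap dispenser standing where it is.

Things in the scene. Friction and masses are not known exactly. Their poses are not given: they have to be found in the camera images.
- canister_a_mid (a point): the tallest of four round white ceramic canisters with flat pale-wood lids: 126 mm high, 56 mm in diameter (straight sides, lid included), loose, 0.1 to 0.35 kg, standing upright on the counter. The point is at its centre, half-way up (63 mm above its underside); z is its axis, towards the lid.
- canister_b_mid (a point): the second tallest of four round white ceramic canisters with flat pale-wood lids: 104 mm high, 52 mm in diameter (straight sides, lid included), loose, 0.1 to 0.35 kg, standing upright on the counter. The point is at its centre, half-way up (52 mm above its underside); z is its axis, towards the lid.
- canister_c_mid (a point): the second shortest of four round white ceramic canisters with flat pale-wood lids: 82 mm high, 48 mm in diameter (straight sides, lid included), loose, 0.1 to 0.35 kg, standing upright on the counter. The point is at its centre, half-way up (41 mm above its underside); z is its axis, towards the lid.
- canister_d_mid (a point): the shortest of four round white ceramic canisters with flat pale-wood lids: 60 mm high, 44 mm in diameter (straight sides, lid included), loose, 0.1 to 0.35 kg, standing upright on the counter. The point is at its centre, half-way up (30 mm above its underside); z is its axis, towards the lid.
- board: flat brown wooden draining board fixed on the counter, 110 mm (its x) by 400 mm (its y) by 8 mm thick, top 8 mm above the counter; carries the row of four mats. Origin at the centre of its underside, on the counter; x across the board, pointing away from the robot, y along the row, z up. The mat centres lie on its y axis at -132, -44, +44 and +132 mm.
- mat_p: one of four identical round dark rubber mats fixed in a straight row, 88 mm apart, on the draining board; 72 mm in diameter. The four names are in no fixed order along the row. Origin at the centre of its underside, 7 mm above the counter; its flat top is 4 mm above its origin, 11 mm above the counter. z up.
- mat_q: one of four identical round dark rubber mats fixed in a straight row, 88 mm apart, on the draining board; 72 mm in diameter. The four names are in no fixed order along the row. Origin at the centre of its underside, 7 mm above the counter; its flat top is 4 mm above its origin, 11 mm above the counter. z up.
- mat_r: one of four identical round dark rubber mats fixed in a straight row, 88 mm apart, on the draining board; 72 mm in diameter. The four names are in no fixed order along the row. Origin at the centre of its underside, 7 mm above the counter; its flat top is 4 mm above its origin, 11 mm above the counter. z up.
- mat_s: one of four identical round dark rubber mats fixed in a straight row, 88 mm apart, on the draining board; 72 mm in diameter. The four names are in no fixed order along the row. Origin at the centre of its underside, 7 mm above the counter; its flat top is 4 mm above its origin, 11 mm above the counter. z up.
- soap: soap dispenser: green glass bottle 60 mm in diameter with a white pump head, 158 mm high, loose (0.38 kg), standing on the counter just beyond one end of the draining board, 113 mm past the last mat's centre, at either end; an empty square grey plastic caddy (60 mm wide, 45 mm high) stands likewise at the other end. Origin at the centre of its underside, z up.
Not all that is in view belongs to the job. Leave any turquoise look-alike of the part that bears canister_d_mid alone.

How it is judged:
By the outcome, as a careful person would: the job done as asked, in the order asked, and still so for the second after the job is handed in, with the robot touching nothing.
It also fails if it takes over 122 s, if anything falls off the work surface, if the arm or the gripper's body presses on something with over 40 N, if the wrist force passes 120 N, or if a joint passes its speed limit or range.

## Working session

There is one attempt and no reset: what is moved stays moved. The work goes in short steps, Python scripts to look and compute and a tool call to move; the robot and the scene stay as the last step left them, time stands still between calls to the robot, and variables do not carry over. Pictures are saved under pics/ and viewed, about 12 in all and at most 16, crops included, and the job is handed in when it is done.

Besides the shell and the picture viewer there is one more tool, called after "Emit:" as name([rows], argument=value, ...), one row to a line, values as JSON. send_rows: Moves the arm, as the interface text tells. Its arguments: {"type":"object","properties":{"series":{"type":"array"},"newtons":{"type":"number"}},"required":["series"]}

```bash
mkdir -p pics; python3 - <<'E'
from cell import manip
import cv2
s=manip.read_state();print(s)
for n in("scene","top"):
    c=manip.camera(n);cv2.imwrite(f"pics/{n}0.png",cv2.cvtColor(c["img"],cv2.COLOR_RGB2BGR));print(n,c["vfov"],c["cx"],c["cy"],c["dist"],c["pose"])
    for t in["canister_a_mid","board","mat_p","soap"]:
        print(t,[(d["rect"],round(d["conf"],2)) for d in manip.find_in(t,c)])
E
```

```text
{'clock': 0.0, 'joints': array([-1.39460724e+00,  3.00452189e-01,  1.52157702e+00, -9.61968207e-06,
        1.32068213e+00, -6.66319115e-02]), 'qd': array([ 0.00041673, -0.00088978, -0.00066363, -0.00092469,  0.00107367,
        0.00091303]), 'effort': array([ 1.87913953e-03, -5.31806266e+01, -3.52738452e+01,  7.09070242e-02,
        2.43754894e-02, -1.05588877e-04]), 'eef_pos': array([ 132.177246  , -533.62619343,  212.89841016]), 'eef_rot': array([-3.14047583e+00, -6.51881962e-05,  2.42823348e-01]), 'wrist_force': array([-0.18654571, -0.12482642,  0.59647224]), 'moment': array([ 0.02888122, -0.00029546,  0.04626004]), 'finger_gap': 94.01356597019166}
scene 57.60031177312872 252.24993271715982 191.28028319026842 [0.0102101 0.        0.        0.        0.       ] [[ 6.61948193e-01  4.35250599e-01 -6.10230699e-01  1.04948079e+03]
 [ 7.49501680e-01 -3.75152479e-01  5.45442801e-01 -4.66194542e+02]
 [ 8.47474649e-03 -8.18423810e-01 -5.74552561e-01  5.40278748e+02]
 [ 0.00000000e+00  0.00000000e+00  0.00000000e+00  1.00000000e+00]]
canister_a_mid [([85.2, 189.9, 40.5, 63.0], 0.97)]
board
[... 208 characters left out ...]
8, 32.8, 64.2], 0.64)]
top 43.965766974822266 260.9305589734941 192.06869231436778 [-0.10699905  0.          0.          0.          0.        ] [[-5.24285148e-03 -9.95867271e-01  9.06691310e-02  4.14180124e+02]
 [-9.99985274e-01  5.34832216e-03  9.20321153e-04  2.41540934e+01]
 [-1.40144544e-03 -9.06629707e-02 -9.95880646e-01  1.33296757e+03]
 [ 0.00000000e+00  0.00000000e+00  0.00000000e+00  1.00000000e+00]]
canister_a_mid [([373.2, 220.2, 29.9, 24.3], 0.62)]
board [([191.4, 126.1, 144.7, 43.4], 0.66)]
mat_p [([204.3, 136.6, 25.3, 23.4], 0.98), ([265.9, 138.6, 28.9, 22.0], 0.89), ([231.0, 136.8, 31.4, 26.9], 0.77), ([298.0, 138.7, 26.0, 23.3], 0.7)]
soap [([160.0, 129.7, 27.6, 25.7], 0.9)]
```

View pics/scene0.png

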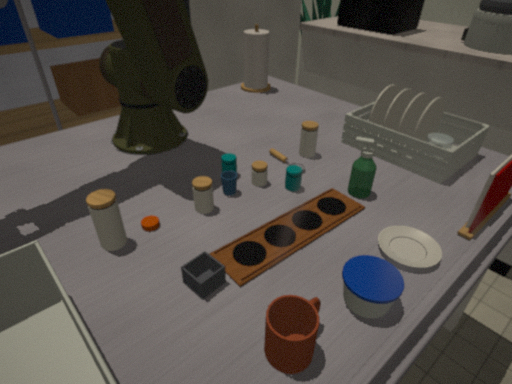

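View pics/top0.png

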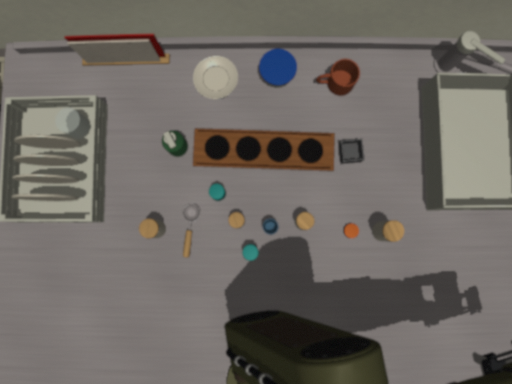

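The top view shows wood-lidded white canisters at (149,228), (236,219), (305,220) and (393,231). The turquoise look-alikes are at (217,191) and (250,252), with a navy cup at (270,226) and an orange item at (351,230). The soap is at (175,142), the caddy at (351,151), and the mats run along row 149. In the scene view the canisters are at (309,140), (260,173), (203,195) and (105,220). The turquoise ones, the navy cup and the wood-handled tool aren't candidates.

```bash
cat > h.py <<'E'
from cell import manip
import cv2, numpy as np
def K(c):
    f=192/np.tan(np.radians(c["vfov"]/2)); return np.array([[f,0,c["cx"]],[0,f,c["cy"]],[0,0,1.]])
def ray(c,uv):
    p=cv2.undistortPoints(np.array([[uv]],float),K(c),np.array(c["dist"]))[0,0]
    return c["pose"][:3,:3]@[p[0],p[1],1], c["pose"][:3,3]
def onz(c,uv,z):
    d,o=ray(c,uv); return o+d*(z-o[2])/d[2]
def proj(c,P):
    T=np.linalg.inv(c["pose"]); return cv2.projectPoints(np.array([P],float),cv2.Rodrigues(T[:3,:3])[0],T[:3,3],K(c),np.array(c["dist"]))[0][0,0]
def blobs(mask,amin=60,amax=1500):
    n,l,s,ce=cv2.connectedComponentsWithStats(mask.astype(np.uint8)); return [(ce[i],s[i]) for i in range(1,n) if amin<s[i][4]<amax]
def wood(c):
    hsv=cv2.cvtColor(c["img"],cv2.COLOR_RGB2HSV); return (hsv[...,0]>8)&(hsv[...,0]<24)&(hsv[...,1]>90)&(hsv[...,2]>90)
def dark(c): return c["img"].max(2)<35
E
python3 - <<'E'
from h import *
t=manip.camera("top"); s=manip.camera("scene")
for ce,st in blobs(wood(t)): print("lid",ce,st, [onz(t,ce,z)[:2].round(1).tolist() for z in(126,104,82,60)])
for ce,st in blobs(wood(s)): print("slid",ce,st)
for ce,st in blobs(dark(t)): print("dark",ce,st,onz(t,ce,11).round(1))
for d in manip.silhouettes("soap",t)[:1]+manip.silhouettes("soap",s)[:1]: print(d["rect"])
for ce in[(149,228),(236,219),(305,220),(393,231)]:
    print([proj(s,onz(t,ce,z)).round(1).tolist() for z in(126,104,82,60)])
a=cv2.resize(t["img"][115:265,130:420],None,fx=2.7,fy=2.7,interpolation=cv2.INTER_CUBIC)
cv2.imwrite("pics/crop.png",a[...,::-1])
E
```

```text
lid [132.27727273  61.44545455] [ 83  54  86  11 220] [[874.7, 365.6], [883.1, 371.8], [891.5, 378.0], [899.9, 384.2]]
lid [236.         219.42346939] [229 212  15  16 196] [[454.7, 88.9], [455.5, 90.1], [456.2, 91.2], [456.9, 92.4]]
lid [304.55465587 220.36842105] [296 212  18  18 247] [[451.4, -85.0], [452.0, -87.0], [452.7, -89.0], [453.4, -91.0]]
lid [148.67114094 227.89261745] [139 218  20  20 298] [[433.9, 311.8], [434.3, 317.1], [434.7, 322.3], [435.0, 327.6]]
lid [392.92877493 230.47293447] [383 221  21  20 351] [[423.9, -311.0], [424.0, -317.1], [424.2, -323.2], [424.4, -329.3]]
lid [350.93478261 230.43478261] [344 223  15  15 184] [[425.0, -202.9], [425.2, -207.0], [425.4, -211.1], [425.6, -215.3]]
lid [187.05298013 243.68874172] [183 230   9  27 151] [[393.8, 213.1], [393.4, 216.6], [393.0, 220.0], [392.6, 223.5]]
slid [309.57731959 124.02061856] [302 121  16   7  97]
slid [277.59302326 154.20930233] [270 149  17  12  86]
slid [258.93333333 164.52380952] [252 161  15   8 105]
slid [201.43850267 181.10695187] [192 176  20  11 187]
slid [ 99.71578947 196.92631579] [ 86 189  
[... 243 characters left out ...]
6  11. ]
dark [247.89276808 148.13216958] [237 137  23  23 401] [659.   61.5  11. ]
dark [278.97007481 149.21695761] [268 138  23  23 401] [655.5 -26.1  11. ]
dark [310.08436725 150.24565757] [299 139  23  23 403] [ 652.2 -113.8   11. ]
dark [254.5557047  365.23892617] [227 342  61  42 745] [58.1 45.3 11. ]
dark [493.07095047 371.64123159] [459 354  53  30 747] [  22.9 -626.1   11. ]
[161.4, 130.5, 26.8, 28.0]
[349.1, 138.5, 30.2, 60.8]
[[310.0, 117.0], [310.4, 123.5], [310.9, 129.7], [311.3, 135.8]]
[[259.8, 141.9], [260.2, 149.4], [260.5, 156.8], [260.8, 163.9]]
[[203.1, 163.9], [203.2, 172.4], [203.4, 180.7], [203.5, 188.7]]
[[102.2, 195.3], [101.9, 205.2], [101.5, 214.9], [101.2, 224.3]]
```

View pics/crop.png

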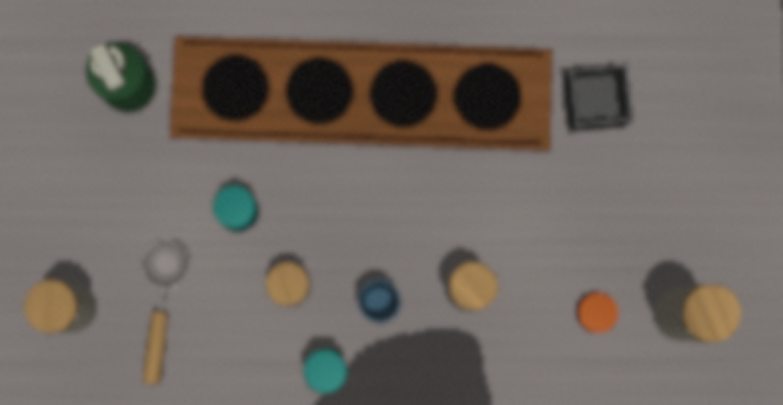

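Triangulated heights identify them: (393,231) is a, (149,228) is b, (305,220) is c and (236,219) is d. All four wood lids look right in the crop. The soap is on the left (+y), so a goes to the mat at (663,150). First move: hover over a with the jaw along world x.

Emit:
send_rows([
  [[1,337,-146,0,-76.1],[1,337,-146,0,-76.1],[1,337,-146,0,-76.1],[1,337,-146,0,-76.1],[1,337,-146,0,-76.1],[1,337,-146,0,-76.1],[1,337,-146,0,-76.1],[1,337,-146,0,-76.1],[1,337,-146,0,-76.1],[1,337,-146,0,-76.1]],
])

```text
clock: 1.7
eef_pos: [424.6, -310.6, 213.4]
eef_rot: [-3.141, -0.0, 1.574]
wrist_force: [0.2, 0.2, -0.2]
finger_gap: 93.9
```

Emit:
send_rows([
  [[1,0,0,0,0],[1,0,0,0,0],[1,0,0,0,0]],
])

```text
clock: 2.0
eef_pos: [423.9, -311.4, 213.5]
eef_rot: [3.142, 0.0, 1.568]
wrist_force: [0.1, -0.7, 0.6]
finger_gap: 94.1
```

Emit:
send_rows([
  [[1,0,0,40,0],[1,0,0,80,0],[1,0,0,115,0],[1,0,0,140,0],[1,0,0,155,0],[1,0,0,158,0],[1,0,0,158,0]],
])

```text
clock: 2.7
eef_pos: [424.2, -311.3, 55.6]
eef_rot: [-3.141, -0.0, 1.57]
wrist_force: [-0.0, -0.8, 1.0]
finger_gap: 93.7
```

Emit:
send_rows([
  [[0.4,0,0,0,0],[0.4,0,0,0,0],[0.4,0,0,0,0],[0.4,0,0,0,0],[0.4,0,0,0,0],[0.4,0,0,0,0]],
], newtons=20)

```text
clock: 3.3
eef_pos: [424.2, -311.1, 55.6]
eef_rot: [-3.141, 0.0, 1.571]
wrist_force: [-1.7, 0.3, 2.3]
finger_gap: 55.8
```

Emit:
send_rows([
  [[0.4,0,0,-10,0],[0.4,0,0,-35,0],[0.4,0,0,-65,0],[0.4,0,0,-95,0],[0.4,0,0,-110,0],[0.4,0,0,-110,0]],
])

```text
clock: 3.9
eef_pos: [424.9, -311.6, 167.9]
eef_rot: [3.139, 0.003, 1.571]
wrist_force: [-0.0, -0.2, -4.2]
finger_gap: 56.2
```

```bash
python3 - <<'E'
from h import *
s=manip.camera("scene"); t=manip.camera("top")
a=cv2.resize(s["img"][100:270,40:240],None,fx=3,fy=3,interpolation=cv2.INTER_CUBIC)
cv2.imwrite("pics/lift_a.png",a[...,::-1]); print(manip.read_state()["finger_gap"])
E
```

```text
55.90957454644568
```

View pics/lift_a.png

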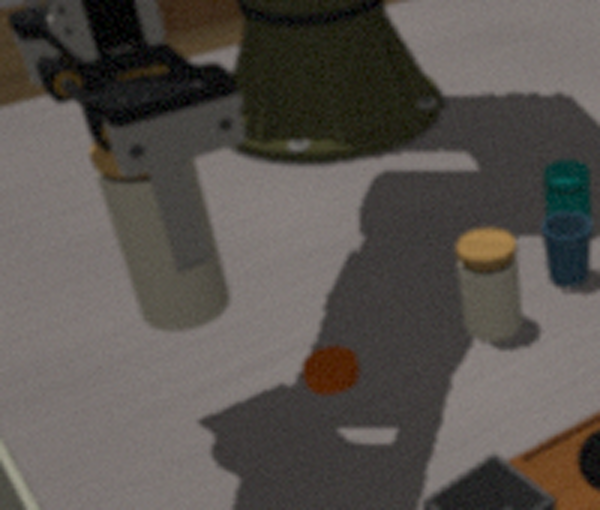

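Canister a is held upright between the fingers (crop around 165,240), clear of the counter. Carrying it to the first mat.

Emit:
send_rows([
  [[0.4,10,5,0,0],[0.4,35,18,0,0],[0.4,75,39,0,0],[0.4,115,60,0,0],[0.4,155,80,0,0],[0.4,195,101,0,0],[0.4,235,122,0,0],[0.4,275,142,0,0],[0.4,315,163,0,0],[0.4,355,184,0,0]],
])

```text
clock: 5.0
eef_pos: [608.2, 46.6, 164.2]
eef_rot: [-3.14, -0.0, 1.571]
wrist_force: [1.0, -1.6, -2.8]
finger_gap: 55.8
```

Emit:
send_rows([
  [[0.4,35,18,0,0],[0.4,65,34,0,0],[0.4,90,46,0,0],[0.4,102,53,0,0],[0.4,106,55,0,0],[0.4,106,55,0,0],[0.4,106,55,0,0],[0.4,106,55,0,0]],
])

```text
clock: 5.8
eef_pos: [662.9, 149.2, 165.4]
eef_rot: [-3.141, 0.0, 1.57]
wrist_force: [0.1, -0.2, -2.5]
finger_gap: 55.8
```

Emit:
send_rows([
  [[0.4,0,0,25,0],[0.4,0,0,55,0],[0.4,0,0,78,0],[0.4,0,0,90,0],[0.4,0,0,96,0],[0.4,0,0,98,0],[0.4,0,0,99,0],[0.4,0,0,99,0],[0.4,0,0,99,0]],
])

```text
clock: 6.7
eef_pos: [663.5, 150.0, 67.3]
eef_rot: [3.14, -0.0, 1.571]
wrist_force: [0.3, 0.6, -2.1]
finger_gap: 56.4
```

```bash
python3 - <<'E'
from h import *
s=manip.camera("scene")
a=cv2.resize(s["img"][90:270,220:420],None,fx=3,fy=3,interpolation=cv2.INTER_CUBIC)
cv2.imwrite("pics/place_a.png",a[...,::-1]); print(manip.read_state()["wrist_force"])
E
```

```text
[-0.0980025  -0.59224602 -2.56614663]
```

View pics/place_a.png

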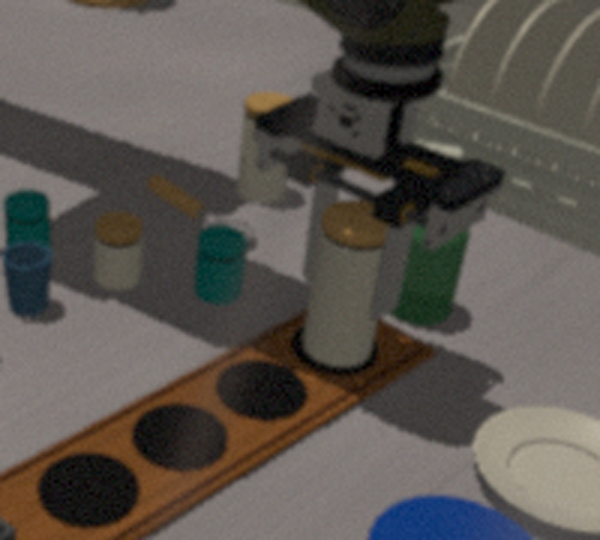

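Canister a is above its mat, nearly centred (crop 338,350), but still hanging: force is about −2.5 N. Lowering 1 mm at a time.

Emit:
send_rows([
  [[0.4,0,0,1,0],[0.4,0,0,1,0],[0.4,0,0,1,0]],
])

```text
clock: 7.05
eef_pos: [663.4, 150.0, 66.6]
eef_rot: [3.14, -0.0, 1.571]
wrist_force: [-3.7, 1.1, 6.1]
finger_gap: 55.7
```

Emit:
send_rows([
  [[0.4,0,0,0.5,0],[0.4,0,0,0.5,0],[0.4,0,0,0.5,0]],
])

```text
clock: 7.35
eef_pos: [663.5, 150.0, 66.6]
eef_rot: [3.14, -0.0, 1.571]
wrist_force: [-5.8, -1.3, 10.0]
finger_gap: 56.0
```

Landed. Releasing, then going up.

Emit:
send_rows([
  [[0.9,0,0,-0.5,0],[0.9,0,0,-0.5,0],[0.9,0,0,-0.5,0],[0.9,0,0,-0.5,0],[0.9,0,0,-15,0],[0.9,0,0,-45,0],[0.9,0,0,-90,0],[0.9,0,0,-130,0],[0.9,0,0,-148,0],[0.9,0,0,-148,0]],
])

```text
clock: 8.35
eef_pos: [664.1, 150.1, 217.5]
eef_rot: [3.135, -0.001, 1.571]
wrist_force: [1.0, 0.1, -0.6]
finger_gap: 84.5
```

Emit:
send_rows([
  [[1,167,-229,0,0],[1,167,-229,0,0],[1,167,-229,0,0],[1,167,-229,0,0],[1,167,-229,0,0],[1,167,-229,0,0],[1,167,-229,0,0],[1,167,-229,0,0],[1,167,-229,0,0],[1,167,-229,0,0]],
])

```text
clock: 9.35
eef_pos: [434.9, 316.1, 212.5]
eef_rot: [-3.141, 0.0, 1.57]
wrist_force: [0.5, 0.4, 0.3]
finger_gap: 94.0
```

```bash
python3 - <<'E'
from h import *
t=manip.camera("top");print(manip.read_state()["eef_pos"])
for ce,st in blobs(wood(t)): print("lid",ce,st,onz(t,ce,137).round(1))
E
```

```text
[434.79156534 316.20791178 212.58023103]
lid [132.67873303  61.37104072] [ 83  53  86  12 221] [870.7 361.4 137. ]
lid [236.01538462 219.46153846] [229 212  15  16 195] [454.3  88.2 137. ]
lid [304.55465587 220.36842105] [296 212  18  18 247] [451. -84. 137.]
lid [350.94594595 230.4       ] [344 223  15  15 185] [ 425.  -200.8  137. ]
```

Emit:
send_rows([
  [[1,1,0,40,0],[1,1,0,85,0],[1,1,0,120,0],[1,1,0,147,0],[1,1,0,162,0],[1,1,0,166,0],[1,1,0,166,0]],
])

```text
clock: 10.1
eef_pos: [434.4, 317.6, 46.8]
eef_rot: [-3.141, 0.0, 1.57]
wrist_force: [0.4, -0.3, 1.1]
finger_gap: 94.0
```

Emit:
send_rows([
  [[0.35,0,0,0,0],[0.35,0,0,0,0],[0.35,0,0,0,0],[0.35,0,0,0,0],[0.35,0,0,0,0],[0.35,0,0,0,0]],
], newtons=20)

```text
clock: 10.7
eef_pos: [434.0, 317.9, 47.0]
eef_rot: [-3.141, -0.0, 1.571]
wrist_force: [-1.4, -0.2, 2.3]
finger_gap: 51.0
```

Emit:
send_rows([
  [[0.35,0,0,-10,0],[0.35,0,0,-35,0],[0.35,0,0,-65,0],[0.35,0,0,-95,0],[0.35,0,0,-125,0],[0.35,0,0,-145,0],[0.35,0,0,-150,0],[0.35,0,0,-150,0],[0.35,0,0,-150,0]],
])

```text
clock: 11.6
eef_pos: [433.7, 317.6, 195.8]
eef_rot: [-3.14, 0.001, 1.571]
wrist_force: [-0.1, -0.0, -2.2]
finger_gap: 51.1
```

Emit:
send_rows([
  [[0.35,-10,0,0,0],[0.35,-40,0,0,0],[0.35,-80,10,0,0],[0.35,-125,20,0,0],[0.35,-165,40,0,0],[0.35,-205,60,0,0],[0.35,-235,90,0,0],[0.35,-252,125,0,0],[0.35,-256,165,0,0],[0.35,-256,195,0,0]],
])

```text
clock: 12.6
eef_pos: [630.4, 60.0, 195.7]
eef_rot: [-3.14, 0.0, 1.569]
wrist_force: [-0.8, 0.6, -2.0]
finger_gap: 51.2
```

Emit:
send_rows([
  [[0.35,0,20,0,0],[0.35,0,28,0,0],[0.35,0,30,0,0],[0.35,0,30,0,0],[0.35,0,30,0,0]],
])

```text
clock: 13.1
eef_pos: [658.5, 62.0, 197.2]
eef_rot: [3.142, -0.0, 1.571]
wrist_force: [-0.6, 0.6, -2.0]
finger_gap: 51.2
```

Emit:
send_rows([
  [[0.35,0,0,25,0],[0.35,0,0,60,0],[0.35,0,0,95,0],[0.35,0,0,120,0],[0.35,0,0,132,0],[0.35,0,0,136,0],[0.35,0,0,137,0],[0.35,0,0,137,0],[0.35,0,0,137,0]],
])

```text
clock: 14.0
eef_pos: [659.7, 61.9, 61.3]
eef_rot: [3.14, -0.0, 1.571]
wrist_force: [0.2, 0.1, -2.2]
finger_gap: 51.2
```

Emit:
send_rows([
  [[0.35,0,0,1,0],[0.35,0,0,1,0],[0.35,0,0,1,0]],
])

```text
clock: 14.3
eef_pos: [659.2, 61.9, 59.1]
eef_rot: [3.141, -0.0, 1.571]
wrist_force: [0.2, -0.4, -1.0]
finger_gap: 51.2
```

Emit:
send_rows([
  [[0.35,0,0,1,0],[0.35,0,0,1,0],[0.35,0,0,1,0]],
])

```text
clock: 14.6
eef_pos: [659.3, 61.9, 58.1]
eef_rot: [3.141, -0.0, 1.571]
wrist_force: [0.2, 0.2, 0.3]
finger_gap: 51.4
```

Emit:
send_rows([
  [[0.35,0,0,0.5,0],[0.35,0,0,0.5,0],[0.35,0,0,0.5,0]],
])

```text
clock: 14.9
eef_pos: [659.3, 61.9, 58.1]
eef_rot: [3.141, -0.0, 1.571]
wrist_force: [-3.4, 0.6, 5.1]
finger_gap: 51.6
```

Emit:
send_rows([
  [[0.85,0,0,0,0],[0.85,0,0,0,0],[0.85,0,0,0,0],[0.85,0,0,0,0],[0.85,0,0,-15,0],[0.85,0,0,-45,0],[0.85,0,0,-90,0],[0.85,0,0,-130,0],[0.85,0,0,-148,0],[0.85,0,0,-148,0]],
])

```text
clock: 15.9
eef_pos: [660.1, 62.0, 210.0]
eef_rot: [3.135, -0.0, 1.571]
wrist_force: [-0.0, 0.2, -0.4]
finger_gap: 79.7
```

Emit:
send_rows([
  [[0.85,-150,-207,0,0],[0.85,-150,-207,0,0],[0.85,-150,-207,0,0],[0.85,-150,-207,0,0],[0.85,-150,-207,0,0],[0.85,-150,-207,0,0],[0.85,-150,-207,0,0],[0.85,-150,-207,0,0]],
])

```text
clock: 16.7
eef_pos: [452.8, -87.7, 205.2]
eef_rot: [-3.141, -0.0, 1.571]
wrist_force: [0.8, 0.1, 0.0]
finger_gap: 79.8
```

```bash
python3 - <<'E'
from h import *
t=manip.camera("top");s=manip.camera("scene");print(manip.read_state()["eef_pos"])
a=cv2.resize(s["img"][90:300,200:420],None,fx=2.7,fy=2.7,interpolation=cv2.INTER_CUBIC)
b=cv2.resize(t["img"][120:180,150:370],None,fx=2.7,fy=2.7,interpolation=cv2.INTER_CUBIC)
cv2.imwrite("pics/ab.png",np.vstack([a,b])[:600,:,::-1]) ; print(a.shape,b.shape)
cv2.imwrite("pics/ab.png",cv2.resize(np.vstack([a,b]),None,fx=.8,fy=.8)[...,::-1])
E
```

```text
[452.92714865 -87.45796946 205.05202078]
(567, 594, 3) (162, 594, 3)
```

View pics/ab.png

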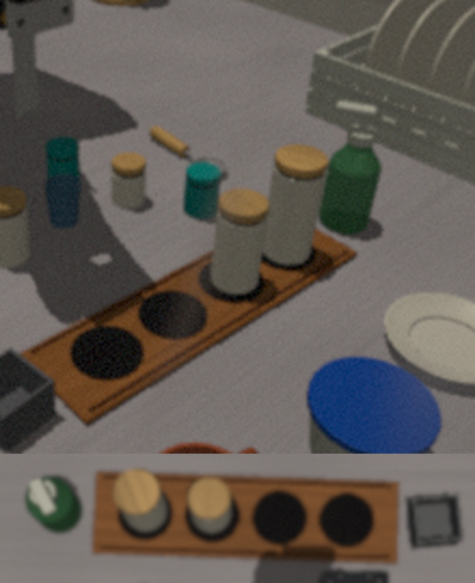

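a (crop 290,205) and b (238,245) stand centred on the two soap-side mats, and the soap is untouched. Next is c.

Emit:
send_rows([
  [[0.85,-1.5,0,40,0],[0.85,-1.5,0,85,0],[0.85,-1.5,0,120,0],[0.85,-1.5,0,150,0],[0.85,-1.5,0,167,0],[0.85,-1.5,0,171,0],[0.85,-1.5,0,171,0]],
])

```text
clock: 17.5
eef_pos: [452.5, -89.2, 34.1]
eef_rot: [-3.141, -0.0, 1.572]
wrist_force: [-0.1, -0.4, 1.0]
finger_gap: 79.8
```

Emit:
send_rows([
  [[0.3,0,0,0,0],[0.3,0,0,0,0],[0.3,0,0,0,0],[0.3,0,0,0,0],[0.3,0,0,0,0],[0.3,0,0,0,0]],
], newtons=20)

```text
clock: 18.1
eef_pos: [452.3, -89.7, 34.8]
eef_rot: [3.141, 0.0, 1.571]
wrist_force: [-2.2, 0.9, 6.5]
finger_gap: 47.5
```

Emit:
send_rows([
  [[0.3,0,0,-10,0],[0.3,0,0,-35,0],[0.3,0,0,-65,0],[0.3,0,0,-95,0],[0.3,0,0,-125,0],[0.3,0,0,-145,0],[0.3,0,0,-150,0],[0.3,0,0,-150,0],[0.3,0,0,-150,0]],
])

```text
clock: 19.0
eef_pos: [451.7, -89.5, 183.4]
eef_rot: [-3.14, -0.0, 1.571]
wrist_force: [1.3, 0.3, -2.3]
finger_gap: 47.6
```

Emit:
send_rows([
  [[0.3,8,10,0,0],[0.3,20,40,0,0],[0.3,30,80,0,0],[0.3,42,120,0,0],[0.3,53,160,0,0],[0.3,60,188,0,0],[0.3,63,201,0,0],[0.3,63.4,203.5,0,0],[0.3,63.4,203.5,0,0],[0.3,63.4,203.5,0,0]],
])

```text
clock: 20.0
eef_pos: [655.2, -26.2, 184.1]
eef_rot: [-3.141, -0.0, 1.571]
wrist_force: [-0.7, -0.0, -1.1]
finger_gap: 47.7
```

Emit:
send_rows([
  [[0.3,0,0,25,0],[0.3,0,0,60,0],[0.3,0,0,95,0],[0.3,0,0,120,0],[0.3,0,0,132,0],[0.3,0,0,136,0],[0.3,0,0,137,0],[0.3,0,0,137,0],[0.3,0,0,137,0]],
])

```text
clock: 20.9
eef_pos: [656.2, -26.3, 48.8]
eef_rot: [3.14, 0.0, 1.571]
wrist_force: [-0.3, 0.3, -2.3]
finger_gap: 48.2
```

Emit:
send_rows([
  [[0.3,0,0,1,0],[0.3,0,0,1,0],[0.3,0,0,1,0]],
])

```text
clock: 21.2
eef_pos: [655.7, -26.2, 46.6]
eef_rot: [3.141, 0.0, 1.571]
wrist_force: [0.4, -0.7, -1.9]
finger_gap: 47.7
```

Emit:
send_rows([
  [[0.3,0,0,1,0],[0.3,0,0,1,0],[0.3,0,0,1,0]],
])

```text
clock: 21.5
eef_pos: [655.8, -26.2, 45.9]
eef_rot: [3.141, 0.0, 1.571]
wrist_force: [-1.5, -0.3, 3.4]
finger_gap: 47.9
```

Emit:
send_rows([
  [[0.3,0,0,0.5,0],[0.3,0,0,0.5,0],[0.3,0,0,0.5,0]],
])

```text
clock: 21.8
eef_pos: [655.9, -26.2, 45.8]
eef_rot: [3.141, 0.0, 1.571]
wrist_force: [-3.8, 0.0, 8.9]
finger_gap: 47.6
```

Emit:
send_rows([
  [[0.75,0,0,0,0],[0.75,0,0,0,0],[0.75,0,0,0,0],[0.75,0,0,0,0],[0.75,0,0,-15,0],[0.75,0,0,-45,0],[0.75,0,0,-90,0],[0.75,0,0,-130,0],[0.75,0,0,-150,0],[0.75,0,0,-150,0]],
])

```text
clock: 22.8
eef_pos: [656.8, -26.3, 199.7]
eef_rot: [3.135, 0.001, 1.571]
wrist_force: [0.2, -0.8, 0.2]
finger_gap: 70.6
```

Emit:
send_rows([
  [[0.75,118.5,-199,0,0],[0.75,118.5,-199,0,0],[0.75,118.5,-199,0,0],[0.75,118.5,-199,0,0],[0.75,118.5,-199,0,0],[0.75,118.5,-199,0,0],[0.75,118.5,-199,0,0],[0.75,118.5,-199,0,0]],
])

```text
clock: 23.6
eef_pos: [457.2, 91.9, 194.7]
eef_rot: [-3.141, 0.0, 1.571]
wrist_force: [0.2, 0.1, -0.9]
finger_gap: 70.7
```

```bash
python3 - <<'E'
from h import *
t=manip.camera("top");s=manip.camera("scene");print(manip.read_state()["eef_pos"])
a=cv2.resize(s["img"][90:300,170:420],None,fx=2.2,fy=2.2,interpolation=cv2.INTER_CUBIC)
b=cv2.resize(t["img"][120:180,145:395],None,fx=2.2,fy=2.2,interpolation=cv2.INTER_CUBIC)
cv2.imwrite("pics/abc.png",np.vstack([a,b])[...,::-1])
E
```

```text
[457.1906919   91.7608309  194.53267479]
```

View pics/abc.png

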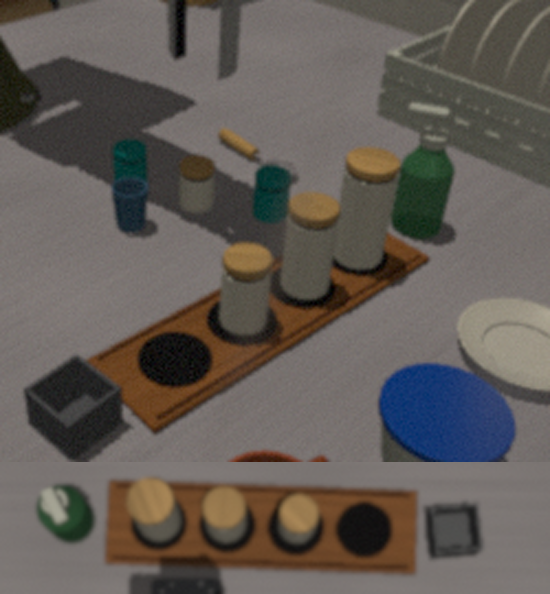

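a, b and c stand in order and centred (crop 362,215; 308,250; 245,290). Now d, the white one at crop (197,185); the turquoise ones on either side stay clear.

Emit:
send_rows([
  [[0.75,0.5,0,40,0],[0.75,0.5,0,85,0],[0.75,0.5,0,120,0],[0.75,0.5,0,150,0],[0.75,0.5,0,168,0],[0.75,0.5,0,172,0],[0.75,0.5,0,172,0]],
])

```text
clock: 24.4
eef_pos: [456.8, 92.5, 22.7]
eef_rot: [-3.141, 0.0, 1.57]
wrist_force: [0.3, -0.3, 0.9]
finger_gap: 70.5
```

Emit:
send_rows([
  [[0.25,0,0,0,0],[0.25,0,0,0,0],[0.25,0,0,0,0],[0.25,0,0,0,0],[0.25,0,0,0,0],[0.25,0,0,0,0]],
], newtons=20)

```text
clock: 25.0
eef_pos: [456.8, 92.8, 23.5]
eef_rot: [3.141, -0.0, 1.571]
wrist_force: [-2.6, 0.2, 6.0]
finger_gap: 43.6
```

Emit:
send_rows([
  [[0.25,0,0,-10,0],[0.25,0,0,-35,0],[0.25,0,0,-65,0],[0.25,0,0,-95,0],[0.25,0,0,-125,0],[0.25,0,0,-145,0],[0.25,0,0,-150,0],[0.25,0,0,-150,0],[0.25,0,0,-150,0]],
])

```text
clock: 25.9
eef_pos: [456.2, 92.7, 171.9]
eef_rot: [-3.14, 0.0, 1.571]
wrist_force: [-1.4, -0.0, -1.8]
finger_gap: 43.6
```

Emit:
send_rows([
  [[0.25,-10,2,0,0],[0.25,-40,10,0,0],[0.25,-80,22,0,0],[0.25,-120,42,0,0],[0.25,-155,70,0,0],[0.25,-185,102,0,0],[0.25,-203,140,0,0],[0.25,-206.4,172,0,0],[0.25,-206.4,192,0,0],[0.25,-206.4,195.7,0,0]],
])

```text
clock: 26.9
eef_pos: [653.1, -114.4, 170.8]
eef_rot: [-3.139, -0.001, 1.571]
wrist_force: [0.1, 0.3, -1.4]
finger_gap: 44.0
```

Emit:
send_rows([
  [[0.25,0,0,0,0],[0.25,0,0,15,0],[0.25,0,0,50,0],[0.25,0,0,90,0],[0.25,0,0,118,0],[0.25,0,0,131,0],[0.25,0,0,136,0],[0.25,0,0,137,0],[0.25,0,0,137,0],[0.25,0,0,137,0]],
])

```text
clock: 27.9
eef_pos: [653.0, -113.7, 37.4]
eef_rot: [3.139, 0.0, 1.571]
wrist_force: [0.4, -0.0, -1.0]
finger_gap: 43.8
```

Emit:
send_rows([
  [[0.25,0,0,1,0],[0.25,0,0,1,0],[0.25,0,0,1,0]],
])

```text
clock: 28.2
eef_pos: [652.5, -113.6, 35.1]
eef_rot: [3.141, -0.0, 1.571]
wrist_force: [0.0, -0.2, -0.9]
finger_gap: 43.5
```

Emit:
send_rows([
  [[0.25,0,0,1,0],[0.25,0,0,1,0],[0.25,0,0,1,0]],
])

```text
clock: 28.5
eef_pos: [652.6, -113.6, 34.5]
eef_rot: [3.141, 0.0, 1.571]
wrist_force: [-2.8, 0.4, 6.2]
finger_gap: 43.5
```

Landed. Releasing and retreating.

Emit:
send_rows([
  [[0.75,0,0,0,0],[0.75,0,0,0,0],[0.75,0,0,0,0],[0.75,0,0,0,0],[0.75,0,0,-15,0],[0.75,0,0,-45,0],[0.75,0,0,-90,0],[0.75,0,0,-135,0],[0.75,0,0,-175,0],[0.75,0,0,-175,0]],
])

```text
clock: 29.5
eef_pos: [654.1, -113.9, 216.9]
eef_rot: [3.131, 0.002, 1.571]
wrist_force: [0.6, -0.8, -0.1]
finger_gap: 70.3
```

Emit:
send_rows([
  [[0.75,-100,-230,0,0],[0.75,-100,-230,0,0],[0.75,-100,-230,0,0],[0.75,-100,-230,0,0],[0.75,-100,-230,0,0],[0.75,-100,-230,0,0],[0.75,-100,-230,0,0],[0.75,-100,-230,0,0]],
])

```text
clock: 30.3
eef_pos: [423.1, -213.4, 209.3]
eef_rot: [3.141, 0.0, 1.571]
wrist_force: [-0.6, 0.5, -0.3]
finger_gap: 70.4
```

```bash
python3 - <<'E'
from h import *
t=manip.camera("top");s=manip.camera("scene")
for n,m,z,r in[("a",(662.8,149.6),137,28),("b",(659,61.5),115,26),("c",(655.5,-26.1),93,24),("d",(652.2,-113.8),71,22)]:
    u=proj(t,(*m,z))
    # lid circle: pale wood brighter than board, fit by value threshold near expected spot
    x0,y0=(u-14).astype(int); w=t["img"][y0:y0+28,x0:x0+28].astype(int)
    b=blobs((w[...,0]>135)&(w[...,0]-w[...,2]>45),30)
    for ce,st in b: print(n,"exp",u.round(1),"lid",ce+[x0,y0],"err mm",(onz(t,ce+[x0,y0],z)[:2]-m).round(1),st[2:])
for d in manip.silhouettes("soap",t)[:1]+manip.silhouettes("soap",s)[:1]: print(d["rect"])
a=cv2.resize(s["img"][90:300,170:420],None,fx=2.2,fy=2.2,interpolation=cv2.INTER_CUBIC)
b=cv2.resize(t["img"][120:180,145:395],None,fx=2.2,fy=2.2,interpolation=cv2.INTER_CUBIC)
cv2.imwrite("pics/fin.png",np.vstack([a,b])[...,::-1])
E
```

```text
a exp [212.  137.9] lid [212.94047619 136.93154762] err mm [ 2.6 -2.3] [ 21  21 336]
b exp [246.7 140.9] lid [246.50746269 140.27238806] err mm [1.5 0.6] [ 18  18 268]
c exp [280.1 143.6] lid [280.69777778 142.93333333] err mm [ 1.8 -1.6] [ 17  17 225]
d exp [312.3 146.3] lid [312.44382022 145.57865169] err mm [ 1.9 -0.3] [ 15  16 178]
[162.2, 131.4, 23.4, 24.8]
[348.7, 137.0, 31.2, 63.0]
```

View pics/fin.png

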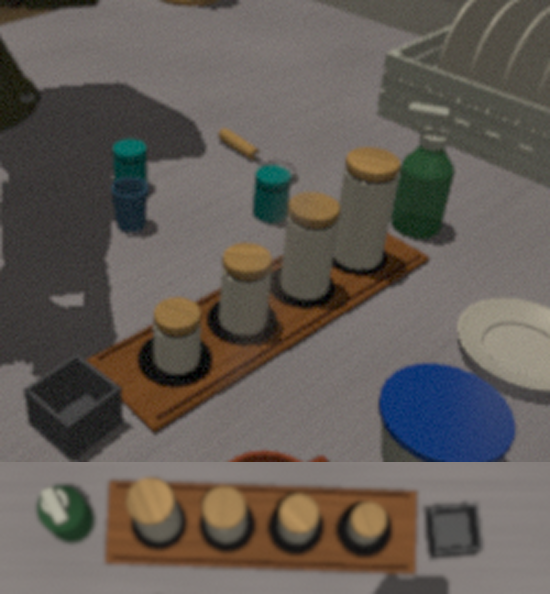

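All four stand upright and in order, within about 3.5 mm of the mat centres, and the gripper is clear. Handing in.

```bash
python3 -c "
from cell import manip
print(manip.sign_off())"
```

```text
the job is handed in; nothing more can be done
None
```

All four canisters (a, b, c, d) stand upright on the mats, with the tallest next to the soap dispenser and the shortest by the caddy. The job was handed in at about 30 s of the 122 s allowed.

- **Position:** the last pictures put each lid within about 3.5 mm of its mat centre, against a camera calibration good to about 2 mm.
- **Soap and look-alikes:** the dispenser is standing, and its detected outline is within about 2 px of where it was at the start, apart from a slightly narrower box in the top view. The turquoise look-alikes were not touched.
- **Forces:** wrist force readings stayed at or below about 12 N.
- **Checks:** no check failed or disagreed.

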